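# Put the lazy Susan's things away behind a sliding door and UV-treat them

### The job

In the low cabinet, push the front (left) door fully home and slide the rear (right) door all the way behind it, then move everything that stands on the lazy Susan into the right-hand bay, each thing standing upright on the bay's floor. When all are in, take the UV wand from its cradle, aim its lamp at the middle of the bay from 10 to 18 cm away and hold it steady for at least five seconds. Then lay the wand back in its cradle and shut both doors fully; leave the mug, foot file and nail clipper alone.

Things in the scene. Friction and masses are not known exactly. Their poses are not given: they have to be found in the camera images.
- cabinet: Low pale-wood fixed cabinet, 246 deep (x), 396 wide (y), rim 72 mm high, walls 8 mm. Origin: centre of underside; x to its back, y to its left, z up. Two white doors lie flat in a double track on top and slide along y: front (upper) door over the left half, rear (lower) over the right. Right-hand bay: x -115..115, y -190..-3, floor z 8, clear up to z 54; open from above at y -190..-30 when the rear door is fully open
- rear_door (a joint): Travel (m) of the rear (lower) door, top face 60 mm high; 0 = home (shut) over the right half, 0.160 = slid fully to the cabinet's left (+y), behind (under) the front door. Starts shut or nearly so. Its handle stops against the front door's edge if that is not home; sliding takes about 2 N
- rear_door_grip (a point): Point on the rear door's handle, 10 mm below the handle's top; moves with the door, axes as the cabinet's. The handle: an upright aluminium bar by the door's right edge, 60 mm long (x), 12 mm thick (y), top 94 mm above the cabinet's underside, 34 mm above the door. Pinch it from above across its 12 mm, fingertips above the rim (72 mm)
- front_door (a joint): Travel in m of the front (upper) door, 6 mm thick, top face 68 mm high; 0 = home over the left half, grows as it slides to the cabinet's right (-y). It starts 20 to 70 mm off home. Same friction as the rear door
- front_door_grip (a point): The same point on the front door's handle, a bar of the same length and thickness by that door's left edge, top 94 mm above the cabinet's underside and 26 mm above the door
- bay_mid (a point): Middle of the open part of the right-hand bay, 20 mm above its floor: the point at which to aim the lamp. Fixed to the cabinet at x 0, y -110, z 28 mm
- susan_top (a point): Centre of the top face of the white lazy Susan, 30 mm above the work surface. The disc is 312 mm in diameter with a lip 5 mm wide and 4 mm high round its edge; it turns on its axis with slight friction (0.06 N m)
- organiser_mid (a point): Centre of the orange weekly pill organiser, a flat box 120 mm long (its x), 36 mm wide (its y), 26 mm high, 90 g. None if absent
- jar_mid (a point): Centre of the round glass jar with a steel lid, 60 mm in diameter, 38 mm high, 140 g. None if absent
- tin_mid (a point): Centre of the flat round aluminium cream tin, 65 mm in diameter, 30 mm high, 100 g. None if absent
- pot_mid (a point): Centre of the round white plastic ointment pot, 56 mm in diameter at its cap (upper 14 mm), 51 mm below that, 36 mm high, 80 g. None if absent
- wand_mid (a point): Centre of the UV wand's handle, a white bar 130 mm long (its x), 34 mm wide (y), 28 mm high, 180 g. The head (50 x 44 x 28 mm) joins the +x end and points forward and down at 45 degrees. Balance point 14 mm towards the head from here
- wand_lamp (a point): Middle of the lamp window on the end of the wand's head: 96 mm ahead (wand's +x) of the handle's centre and 22 mm below it. Its z axis is the beam, half-way between the wand's +x and straight down while the wand lies level. Aimed when the beam passes within 25 mm of the target, 100 to 180 mm from the window
- cradle_seat (a point): Centre of the wand's fixed black cradle, 30 mm above the work surface, level with the saddles the handle rests on; x along the wand, head to +x. Two saddles, 24 mm long, 45 mm before and behind the centre, with cheeks 12 mm high and 44 mm apart; between them free room beside the handle down to a 6 mm plate. The handle's centre lies 14 mm above this point
- mug: White mug, 80 mm in diameter, 90 mm high, origin in the centre of its underside; a bystander
- foot_file: Blue foot file, about 200 mm long, 18 mm high, lying beyond the lazy Susan; a bystander
- nail_clipper: Chrome nail clipper, 75 mm long, 12 mm high; a bystander

How it is judged:
By the outcome, as a careful person would: the job done as asked, in the order asked, and still so for the second after the job is handed in, with the robot touching nothing.
Of organiser, jar, tin, pot only 2 to 3 are there at a start; the rules pass over those that are not, and their reading is None.
At some moment in a run one of organiser, jar, tin, pot may be knocked a few centimetres aside while the robot is not near it.
It also fails if it takes over 192 s, if anything falls off the work surface, if the arm or the gripper's body presses on something with over 40 N, if the wrist force passes 120 N, or if a joint passes its speed limit or range.

### The arm

A 6-joint arm with a two-finger parallel gripper is mounted at the origin on the work surface. World frame = base frame: x ahead of the robot, y to its left, z up, the work surface at z = 0. Lengths are in mm, angles in degrees, forces in N, time in s.
With the tool pointing down it reaches from about 300 to 850 mm from the base axis. Payload 4.2 kg.
Tool frame: the origin (TCP) lies at the very end of the fingers, on their centre line; the grasp point (between the pads) lies 19 mm behind it; x points along the fingers, z is the direction in which the jaws open and shut, and the axes are right-handed (so a half turn about x gives the same grasp; the last joint's range is limited). The gripper opens to 91 mm and grips with 3 to 60 N. Pads are 32 mm wide; open, the fingers measure 118 mm over their backs; the gripper's body (76 mm by 178 mm) begins 60 mm behind the grasp point.
Start: joints at [61.994, 18.312, 89.639, -0, 72.044, -1.146], TCP at [259.799, 512.979, 213.976] pointing down, gripper open.
Joint ranges: [-177.97, 177.97], [-48.28, 115.42], [12.27, 149.76], [-77.06, 257.06], [2.81, 150.46], [-146.56, 146.56]. Speed limits (degrees/s): [147.25, 147.25, 180, 180, 180, 180].

### API

Orientations are given as [roll, pitch, yaw] about the fixed x, y, z axes, in that order (R = Rz(yaw) Ry(pitch) Rx(roll)).
In Python, from workcell import state, grab_frame, camera_info, env, search_frame, place_of gives the robot as it stands.
- The arm moves only by the tool drive_tool, never from a script. Its argument "plan" is a list of rows, each a list of 7 numbers: the turn, a rotation vector about the world's x, y, z in degrees, then the shift along the world's x, y, z in mm, then the finger opening in mm, from 0 to 91.2. In form: [[wx, wy, wz, dx, dy, dz, jaw], ...]. A call has 1 to 10 rows; each row is the pose to reach, as a shift and turn from the pose measured when the call began; what a row does not reach only later rows make up. A row lasts 1/8 s, in which the tool goes at most 62.5 mm and 10.7 degrees, less where a joint would pass 70% of its speed; a pose out of reach is approached as far as the arm can. A call with a gripper value outside its range is refused whole. The fingers move at their own pace and stop on an object; "grip_force" is the grip in N (left out, the last holds). Time passes only in rows, so rows that repeat a pose let the fingers close. It gives the time, the measured TCP pose, the force and the opening at its end, in the units of the state.
- state(): the state, without advancing time (a new reading comes with each control period).
- grab_frame(name): name is "side" or "top"; returns the picture (420x560x3 uint8, red, green, blue); there is no depth.
- camera_info(name): a dict with "intrinsics" (3x3 intrinsics, pixels), "origin" and "orientation" of the camera in the world. Camera axes: x right, y down, z forward; pixel columns grow to the right and rows downward; lengths in mm; the calibration is good to about 2 mm. A picture is of the moment at which its call begins. camera_info takes no time and is no camera call.
- env.job_done(): hands the job in, once; it reports no verdict.
Trained networks look in the newest picture that a camera, given by its name, has taken for a name from the list of things; names that differ only in an ending like _2 or _b are one class to them, and where a whole thing is asked for, a point or a joint stands for the part that bears it (a point fixed in the world has none). Each returns a list of dicts, best first, with "p" (0 to 1); they miss things now and then, are a little off and sometimes report something else, mostly with a low value. They report only what shows in the picture. A call takes as long as a camera call.
- search_frame(camera, label): "rect" ([left, top, right, bottom] as shares, 0 to 1, of the picture: columns of its width, rows of its height, round what is visible of it).
- place_of(camera, label): "location" ([column, row] as shares, 0 to 1, of the picture: columns of its width, rows of its height: a listed point, or the origin of a listed thing).
The state is a dict: "time_s": time; "qpos": joint angles; "qvel": joint speeds; "effort": joint torques, N m; "ee_pos": TCP position; "ee_rot": TCP orientation; "force": force on the tool from outside, world axes, zero at the start; "torque": the same for the moment, N m; "gripper_width": finger opening in mm.
Only numpy, scipy, OpenCV 4.12 (cv2) and the standard library are available. Lean on these libraries where they do the work, as an engineer would, in place of code of your own. Each camera call takes 0.05 s, during which the arm holds its last target. There are 200 camera calls.

## Working session

There is one attempt and no reset: what is moved stays moved. The work goes in short steps, Python scripts to look and compute and a tool call to move; the robot and the scene stay as the last step left them, time stands still between calls to the robot, and variables do not carry over. Pictures are saved under pics/ and viewed, about 12 in all and at most 16, crops included, and the job is handed in when it is done.

Besides the shell and the picture viewer there is one more tool, called by a JSON object that holds its "method" and its "body". drive_tool: Moves the arm, as the interface text tells. Its arguments: {"type":"object","properties":{"plan":{"type":"array"},"grip_force":{"type":"number"}},"required":["plan"]}

```bash
ls; mkdir -p pics
cat > h.py <<'E'
import numpy as np, cv2
from workcell import state, grab_frame, camera_info, env, search_frame, place_of
from scipy.spatial.transform import Rotation as R
def cam(n):
    c=camera_info(n); K=np.array(c["intrinsics"]); o=np.array(c["origin"],float); M=np.array(c["orientation"],float)
    if M.shape!=(3,3): M=R.from_euler('xyz',M.ravel(),degrees=True).as_matrix()
    return K,o,M
def ray(n,px):
    K,o,M=cam(n); d=M@np.linalg.solve(K,[px[0],px[1],1.]); return o,d/np.linalg.norm(d)
def atz(n,px,z):
    o,d=ray(n,px); return o+d*(z-o[2])/d[2]
def proj(n,p):
    K,o,M=cam(n); q=K@(M.T@(np.array(p,float)-o)); return q[:2]/q[2]
def tri(a,b):
    (o1,d1),(o2,d2)=a,b; A=np.c_[d1,-d2]; s=np.linalg.lstsq(A,o2-o1,rcond=None)[0]
    p,q=o1+d1*s[0],o2+d2*s[1]; return (p+q)/2,np.linalg.norm(p-q)
def save(n,f): 
    im=grab_frame(n); cv2.imwrite(f'pics/{f}.png',im[:,:,::-1]); return im
def st():
    s=state(); print({k:np.round(s[k],1).tolist() for k in("time_s","ee_pos","ee_rot","force","gripper_width")})
E
python3 - <<'E'
from h import *
st()
for n in("side","top"): print(camera_info(n)); save(n,n+'0')
L="cabinet rear_door_grip front_door_grip susan_top organiser_mid jar_mid tin_mid pot_mid wand_mid wand_lamp cradle_seat mug foot_file nail_clipper bay_mid".split()
for l in L:
    print(l,[[(np.round(np.array(r["location"])*[560,420],1).tolist(),round(r["p"],2)) for r in place_of(n,l)[:2]] for n in("top","side")])
st()
E
```

```text
pics
{'time_s': 0.0, 'ee_pos': [259.5, 512.5, 213.1], 'ee_rot': [178.3, 89.9, -118.6], 'force': [0.5, 0.2, -0.1], 'gripper_width': 91.3}
{'intrinsics': array([[426.29873309,   0.        , 280.44217818],
       [  0.        , 426.29873309, 214.41795506],
       [  0.        ,   0.        ,   1.        ]]), 'origin': array([ 354.0788117 , -705.43019612,  819.57870785]), 'orientation': array([-133.05880571,    0.51526637,  -19.47689568])}
{'intrinsics': array([[503.6515381 ,   0.        , 286.88414613],
       [  0.        , 503.6515381 , 208.11237483],
       [  0.        ,   0.        ,   1.        ]]), 'origin': array([ 504.10583418,   35.65608882, 1210.14008317]), 'orientation': array([-175.22245507,    0.78862311,  -89.49587599])}
cabinet [[([205.1, 231.6], 0.88), ([300.5, 145.6], 0.23)], [([236.1, 194.4], 0.68)]]
rear_door_grip [[([270.5, 224.2], 0.59), ([331.3, 254.4], 0.21)], [([253.6, 212.4], 0.78)]]
front_door_grip [[([131.3, 230.6], 0.71)], [([216.8, 143.2], 0.55)]]
susan_top [[([442.5, 248.9], 0.9)], []]
organiser_mid [[([239.9, 150.7], 0.41)], [([215.1, 143.0], 0.62)]]
jar_mid [[([440.8, 215.7], 0.73)], [([324.3, 342.5], 0.71)]]
tin_mid [[([406.1, 253.7], 0.9)], [([273.5, 320.3], 0.77), ([249.7, 210.8], 0.57)]]
pot_mid [[([269.6, 226.7], 0.37)], []]
wand_mid [[([327.5, 253.4], 0.79), ([408.8, 250.5], 0.4)], [([246.8, 263.0], 0.67)]]
wand_lamp [[([322.4, 210.6], 0.82)], [([281.7, 253.1], 0.66)]]
cradle_seat [[([334.7, 255.1], 0.69)], [([248.2, 266.3], 0.94)]]
mug [[([300.3, 143.9], 0.92)], [([338.1, 228.6], 0.86), ([236.3, 193.9], 0.55)]]
foot_file [[([379.1, 152.2], 0.65)], [([360.9, 281.4], 0.62)]]
nail_clipper [[([238.3, 150.1], 0.53)], [([307.7, 194.5], 0.48)]]
bay_mid [[([244.6, 229.8], 0.84)], [([248.3, 212.5], 0.94)]]
{'time_s': 1.6, 'ee_pos': [259.8, 513.0, 214.0], 'ee_rot': [8.3, 90.0, 71.4], 'force': [-1.1, 0.5, 1.0], 'gripper_width': 91.3}
```

View pics/top0.png

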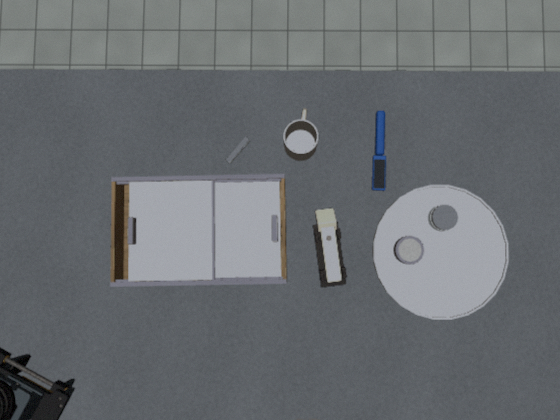

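View pics/side0.png

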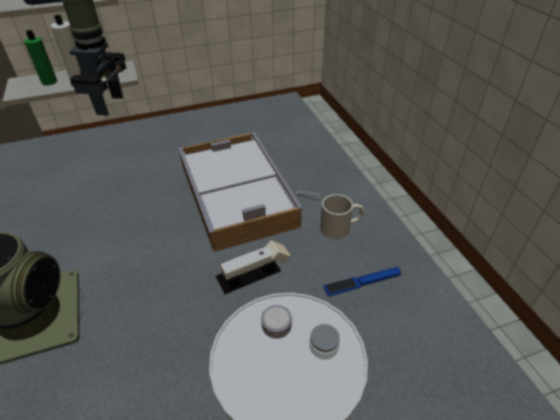

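Run:
```python
from h import *
im=cv2.imread('pics/top0.png')
# mask of white cabinet etc: print positions at heights
for name,px,z in [("cab",(205,231.6),0),("rgrip",(270.5,224.2),84),("fgrip",(131.3,230.6),84),("susan",(442.5,248.9),30),("jar",(440.8,215.7),49),("tin",(406.1,253.7),45),("wand",(327.5,253.4),44),("lamp",(322.4,210.6),22),("cradle",(334.7,255.1),30),("mug",(300.3,143.9),0),("bay",(244.6,229.8),28)]:
    print(name,np.round(atz("top",px,z),1))
for name,a,b in [("rgrip",(270.5,224.2),(253.6,212.4)),("fgrip",(131.3,230.6),(216.8,143.2)),("jar",(440.8,215.7),(324.3,342.5)),("tin",(406.1,253.7),(273.5,320.3)),("wand",(327.5,253.4),(246.8,263)),("lamp",(322.4,210.6),(281.7,253.1)),("cradle",(334.7,255.1),(248.2,266.3)),("cab",(205.1,231.6),(236.1,194.4)),("bay",(244.6,229.8),(248.3,212.5))]:
    p,e=tri(ray("top",a),ray("side",b)); print(name,np.round(p,1),round(e,1))
```

```text
cab [546.9 249.8   0. ]
rgrip [561.7  88.4  84. ]
fgrip [544.8 400.9  84. ]
susan [ 510.2 -310.    30. ]
jar [ 586.2 -301.9   49. ]
tin [ 498.4 -222.2   45. ]
wand [497.5 -41.9  44. ]
lamp [598.  -31.1  22. ]
cradle [493.6 -59.6  30. ]
mug [762.3  21.9   0. ]
bay [550.9 151.7  28. ]
rgrip [558.4  90.2  63.6] 8.7
fgrip [538.2 400.3  89.2] 12.9
jar [ 585.  -304.4   38. ] 4.0
tin [ 500.  -222.9   43.7] 3.4
wand [496.2 -42.5  31.6] 2.5
lamp [593.6 -30.2  18.1] 9.6
cradle [493.8 -59.   38.5] 0.3
cab [545.7 249.6   1.1] 2.2
bay [553.  153.3   9.1] 2.9
```

The top view shows the cabinet (110–287, 175–286), with its front door a few cm off home, and the wand in its cradle at (330,250). Two round things stand on the Susan, at (409,250) and (444,217). The clipper, mug and foot file are clear of them. Next I'll zoom in for exact numbers.

Run:
```python
from h import *
im=cv2.imread('pics/top0.png'); si=cv2.imread('pics/side0.png')
g=lambda a:cv2.convertScaleAbs(a,alpha=1.3)
a=cv2.resize(g(im[165:295,100:300]),None,fx=4,fy=4,interpolation=cv2.INTER_CUBIC) #800x520->
a=cv2.resize(g(im[170:295,105:345]),(800,417),interpolation=cv2.INTER_CUBIC)
b=cv2.resize(im[190:280,385:475],(180*1,180))
b=np.hstack([cv2.resize(im[195:275,385:475],(200,178)),cv2.resize(si[290:370,245:365],(270,180))[:178],cv2.resize(si[225:300,200:310],(264,178)),np.zeros((178,66,3),np.uint8)])
cv2.imwrite('pics/c1.png',np.vstack([a,b]))
```

```text
(no output)
```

View pics/c1.png

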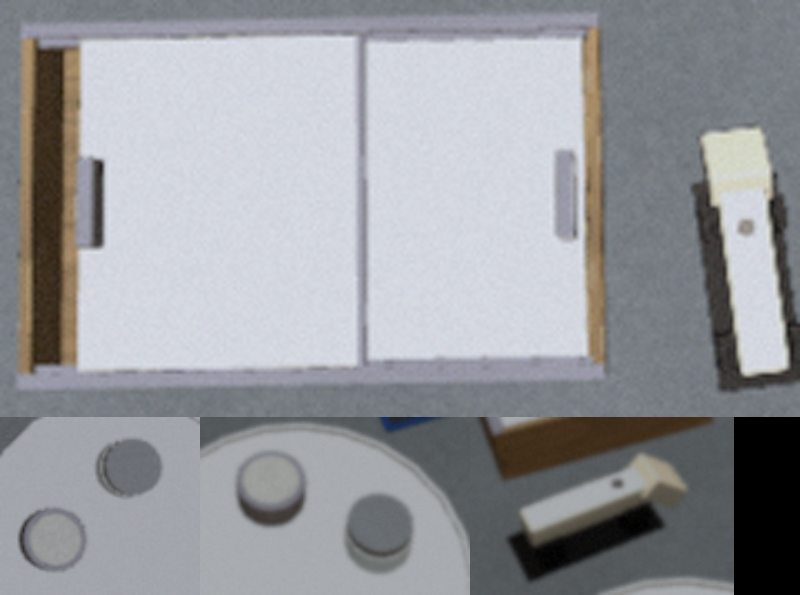

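Run:
```python
from h import *
f=lambda x,y:(105+(x+.5)/800*240-.5,170+(y+.5)/417*125-.5)
P={k:atz("top",f(*v),z) for k,v,z in [("TL",(22,24),72),("TR",(598,13),72),("BR",(604,375),72),("BL",(17,386),72),("rh",(565,195),94),("fh",(86,202),94),("head0",(702,133),58),("wandtail1",(738,376),58),("wandtail2",(788,371),58),("wh1",(718,195),58),("wh2",(770,188),58)]}
for k,v in P.items(): print(k,np.round(v,1))
c=sum(P[k] for k in("TL","TR","BR","BL"))/4
yv=(P["TL"]-P["TR"]+P["BL"]-P["BR"])/2; xv=(P["TL"]-P["BL"]+P["TR"]-P["BR"])/2
print("c",c,np.linalg.norm(yv),np.linalg.norm(xv),"yaw",np.degrees(np.arctan2(-yv[0],yv[1])),np.degrees(np.arctan2(xv[1],xv[0])))
ya=np.arctan2(-yv[0],yv[1]); Q=np.array([[np.cos(ya),np.sin(ya)],[-np.sin(ya),np.cos(ya)]])
for k in("rh","fh"): print(k,"in cab",Q@(P[k]-c)[:2])
g=lambda x,y,z:atz("top",(385+(x+.5)*.45-.5,195+(y+.5)*80/178-.5),z)
print("tin",g(53,540-417,60)," jar",g(132,467-417,68))
wa=(P["wh1"]+P["wh2"]-P["wandtail1"]-P["wandtail2"])/2; print("wand len",np.linalg.norm(wa),"yaw",np.degrees(np.arctan2(wa[1],wa[0])),(P["wh1"]+P["wh2"]+P["wandtail1"]+P["wandtail2"])/4)
```

```text
TL [667.9 455.2  72. ]
TR [678.2  59.3  72. ]
BR [432.8  53.   72. ]
BL [421.7 449.2  72. ]
rh [552.6  79.7  94. ]
fh [545.3 399.6  94. ]
head0 [597.5 -12.7  58. ]
wandtail1 [432.2 -37.9  58. ]
wandtail2 [435.9 -71.8  58. ]
wh1 [555.  -23.9  58. ]
wh2 [560.1 -59.5  58. ]
c [550.1363856  254.17213648  72.        ] 396.1556897586404 245.86628415830404 yaw 1.5516429613433818 1.42993291137754
rh in cab [  -2.2989926  -174.48609491]
fh in cab [ -0.92732372 145.46745926]
tin [ 506.84945267 -224.57290969   60.        ]  jar [ 581.52609433 -303.77262127   68.        ]
wand len 124.22011874179692 yaw 6.076131040136098 [495.7699725  -48.24868936  58.        ]
```

```bash
cat >> h.py <<'E'
CAB=np.array([550.1,254.2]); YAW=1.5
def c2w(x,y): 
    a=np.radians(YAW); return CAB+np.array([x*np.cos(a)-y*np.sin(a),x*np.sin(a)+y*np.cos(a)])
def w2c(x,y):
    a=np.radians(-YAW); d=np.array([x,y])-CAB; return np.array([d[0]*np.cos(a)-d[1]*np.sin(a),d[0]*np.sin(a)+d[1]*np.cos(a)])
def go(p,jawdir,xdir=(0,0,-1)):
    "print turn+shift to TCP p, jaw axis at angle jawdir deg in plane (either sign)"
    s=state(); Rc=R.from_euler('xyz',s["ee_rot"],degrees=True); best=None
    for sg in(0,180):
        a=np.radians(jawdir+sg); z=np.array([np.cos(a),np.sin(a),0]); x=np.array(xdir,float); x/=np.linalg.norm(x); z-=x*(z@x); z/=np.linalg.norm(z)
        w=(R.from_matrix(np.c_[x,np.cross(z,x),z])*Rc.inv()).as_rotvec(degrees=True)
        print("turn",np.round(w,1),"shift",np.round(np.array(p)-s["ee_pos"],1),"j6",round(float(s["qpos"][5]),1))
E
python3 - <<'E'
from h import *
st(); print(R.from_euler('xyz',state()["ee_rot"],degrees=True).as_matrix().round(2))
go([*c2w(-1,145.5),77],91.5)
E
```

```text
{'time_s': 1.6, 'ee_pos': [259.8, 513.0, 214.0], 'ee_rot': [8.3, 90.0, 71.4], 'force': [-1.1, 0.5, 1.0], 'gripper_width': 91.3}
[[ 0.   -0.89  0.45]
 [ 0.    0.45  0.89]
 [-1.    0.    0.  ]]
turn [-0.   0.  28.4] shift [ 285.5 -113.4 -137. ] j6 -1.1
turn [   0.     0.  -151.6] shift [ 285.5 -113.4 -137. ] j6 -1.1
```

{"method": "drive_tool", "body": {"plan": [[0,0,9,50,-20,0,40],[0,0,18,100,-40,0,40],[0,0,28.4,150,-60,0,40],[0,0,28.4,200,-80,0,40],[0,0,28.4,250,-100,-20,40],[0,0,28.4,285.5,-113.4,-60,40],[0,0,28.4,285.5,-113.4,-100,40],[0,0,28.4,285.5,-113.4,-100,40]], "grip_force": 20}}

```text
time_s: 2.6
ee_pos: [543.7, 397.8, 110.3]
ee_rot: [122.5, 89.5, -146.0]
force: [-0.5, 1.0, 0.0]
gripper_width: 40.3
```

Run:
```python
from h import *
st(); go([*c2w(-1,145.5),78],91.5); save("side","s1")
im=cv2.imread('pics/s1.png'); cv2.imwrite('pics/s1c.png',cv2.resize(im[60:260,130:330],(600,600),interpolation=cv2.INTER_CUBIC))
```

```text
{'time_s': 2.6, 'ee_pos': [543.7, 397.8, 110.3], 'ee_rot': [122.5, 89.5, -146.0], 'force': [-0.5, 1.0, 0.0], 'gripper_width': 40.3}
turn [ 0.3 -0.4  0. ] shift [  1.6   1.8 -32.3] j6 -56.3
turn [  -0.6   -0.4 -180. ] shift [  1.6   1.8 -32.3] j6 -56.3
```

View pics/s1c.png

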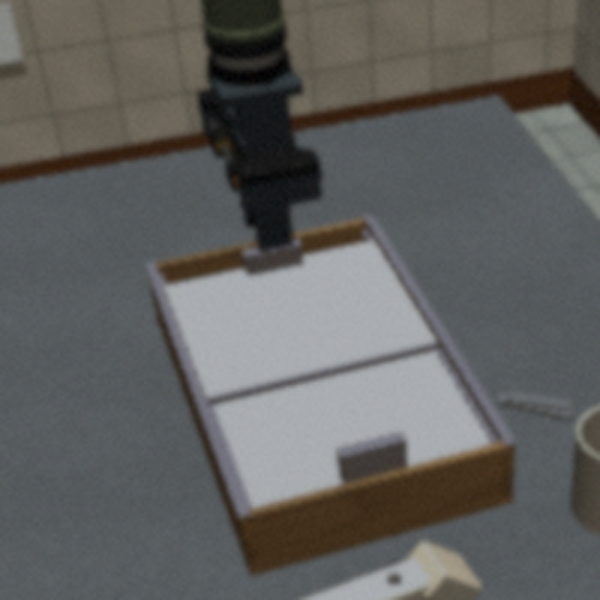

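The fingers sit over the front handle (272,258 in the crop), so I'll descend and pinch.

{"method": "drive_tool", "body": {"plan": [[0.3,-0.4,0,1.6,1.8,-12,40],[0.3,-0.4,0,1.6,1.8,-24,40],[0.3,-0.4,0,1.6,1.8,-32.3,40],[0.3,-0.4,0,1.6,1.8,-32.3,12],[0.3,-0.4,0,1.6,1.8,-32.3,10],[0.3,-0.4,0,1.6,1.8,-32.3,8],[0.3,-0.4,0,1.6,1.8,-32.3,8],[0.3,-0.4,0,1.6,1.8,-32.3,8]]}}

```text
time_s: 3.65
ee_pos: [546.7, 401.0, 81.3]
ee_rot: [-54.6, 89.6, 36.9]
force: [-0.1, -0.3, 1.9]
gripper_width: 12.1
```

{"method": "drive_tool", "body": {"plan": [[0,0,0,0,4,0,8],[0,0,0,-0.2,8,0,8],[0,0,0,-0.3,12,0,8],[0,0,0,-0.4,16,0,8],[0,0,0,-0.5,20,0,8],[0,0,0,-0.6,24,0,8],[0,0,0,-0.6,26,0,8],[0,0,0,-0.6,28,0,8]]}}

```text
time_s: 4.65
ee_pos: [545.9, 429.1, 81.2]
ee_rot: [-53.6, 89.6, 37.9]
force: [-0.2, -1.9, 1.6]
gripper_width: 11.9
```

{"method": "drive_tool", "body": {"plan": [[0,0,0,0,1,0,8],[0,0,0,0,2,0,8],[0,0,0,0,3,0,8],[0,0,0,0,4,0,8],[0,0,0,0,4,0,8]]}}

```text
time_s: 5.28
ee_pos: [545.8, 431.1, 81.2]
ee_rot: [-89.2, 89.8, 2.4]
force: [-0.1, -7.1, 3.7]
gripper_width: 11.6
```

{"method": "drive_tool", "body": {"plan": [[0,0,0,0,1,0,8],[0,0,0,0,2,0,8],[0,0,0,0,3,0,8],[0,0,0,0,3,0,8]]}}

```text
time_s: 5.78
ee_pos: [545.8, 431.1, 81.2]
ee_rot: [-150.5, 89.6, -58.9]
force: [0.0, -10.3, 5.2]
gripper_width: 11.8
```

{"method": "drive_tool", "body": {"plan": [[0,0,0,0,-1,0,40],[0,0,0,0,-1,0,40],[0,0,0,0,-1,20,40],[0,0,0,0,-1,40,40],[0,0,0,1,-50,40,40],[0,0,0,2,-110,40,40],[0,0,0,3,-170,40,40],[0,0,0,4,-230,40,40],[0,0,0,5,-290,40,40],[0,0,0,6.5,-351,40,40]]}}

```text
time_s: 7.02
ee_pos: [552.8, 79.1, 121.4]
ee_rot: [-132.1, 89.6, -40.5]
force: [1.5, -0.2, -0.5]
gripper_width: 40.1
```

Run:
```python
from h import *
st(); go([552.6,80,78],91.5)
```

```text
{'time_s': 7.0, 'ee_pos': [552.8, 79.1, 121.4], 'ee_rot': [-132.1, 89.6, -40.5], 'force': [1.5, -0.2, -0.5], 'gripper_width': 40.1}
turn [ 0.3  0.3 -0.1] shift [ -0.2   0.9 -43.4] j6 -84.3
turn [ -0.5   0.4 179.9] shift [ -0.2   0.9 -43.4] j6 -84.3
```

{"method": "drive_tool", "body": {"plan": [[0.3,0.3,0,0,1,-15,40],[0.3,0.3,0,0,1,-30,40],[0.3,0.3,0,0,1,-42,40],[0.3,0.3,0,0,1,-42,12],[0.3,0.3,0,0,1,-42,8],[0.3,0.3,0,0,1,-42,8],[0.3,0.3,0,0,1,-42,8],[0.3,0.3,0,0,1,-42,8]]}}

```text
time_s: 8.02
ee_pos: [553.2, 80.3, 79.8]
ee_rot: [-39.6, 89.9, 52.0]
force: [-0.0, 1.0, 1.4]
gripper_width: 11.7
```

{"method": "drive_tool", "body": {"plan": [[0,0,0,0,10,0,8],[0,0,0,-0.5,25,0,8],[0,0,0,-1,40,0,8],[0,0,0,-1.5,55,0,8],[0,0,0,-2,70,0,8],[0,0,0,-2.5,85,0,8],[0,0,0,-3,100,0,8],[0,0,0,-3.2,115,0,8],[0,0,0,-3.6,130,0,8],[0,0,0,-4,145,0,8]]}}

```text
time_s: 9.28
ee_pos: [549.2, 226.2, 79.8]
ee_rot: [-42.4, 89.9, 49.2]
force: [0.8, -2.2, 0.4]
gripper_width: 11.5
```

{"method": "drive_tool", "body": {"plan": [[0,0,0,0,3,0,8],[0,0,0,0,6,0,8],[0,0,0,0,9,0,8],[0,0,0,0,11,0,8],[0,0,0,0,13,0,8],[0,0,0,0,15,0,8],[0,0,0,0,15,0,8]]}}

```text
time_s: 10.15
ee_pos: [548.9, 235.2, 79.8]
ee_rot: [174.7, 89.5, -93.6]
force: [1.0, -18.1, 4.3]
gripper_width: 11.8
```

{"method": "drive_tool", "body": {"plan": [[0,0,0,0,-1,0,30],[0,0,0,0,-1,0,30],[0,0,0,0,-1,30,30],[0,0,-10,0,-30,70,40],[0,0,-20,-5,-80,90,60],[0,0,-30,-10,-140,90,91],[0,0,-40,-15,-200,90,91],[0,0,-50,-20,-260,90,91],[0,0,-60,-25,-310,90,91],[0,0,-70,-30,-330,90,91]]}}

```text
time_s: 11.4
ee_pos: [518.9, -96.6, 169.8]
ee_rot: [172.8, 89.5, -166.0]
force: [-0.2, -0.2, 0.2]
gripper_width: 91.3
```

Run:
```python
from h import *
st(); im=save("top","t2"); save("side","s2")
for l in ("tin_mid","jar_mid","pot_mid","organiser_mid"):
    print(l,[[(np.round(np.array(r["location"])*[560,420],1).tolist(),round(r["p"],2)) for r in place_of(n,l)[:2]] for n in("top","side")])
a=cv2.imread('pics/t2.png')[150:330,100:520]; cv2.imwrite('pics/t2c.png',cv2.resize(a,(800,343),interpolation=cv2.INTER_CUBIC))
go([507,-225,150],1.5)
```

```text
{'time_s': 11.4, 'ee_pos': [518.9, -96.6, 169.8], 'ee_rot': [172.8, 89.5, -166.0], 'force': [-0.2, -0.2, 0.2], 'gripper_width': 91.3}
tin_mid [[], [([273.6, 320.7], 0.81)]]
jar_mid [[([440.6, 218.0], 0.56), ([244.6, 229.0], 0.31)], [([324.1, 343.5], 0.94), ([339.3, 228.9], 0.16)]]
pot_mid [[], []]
organiser_mid [[], []]
turn [  0.   -0.5 -20.3] shift [ -12.1 -131.2  -19.8] j6 -33.0
turn [7.000e-01 1.000e-01 1.597e+02] shift [ -12.1 -131.2  -19.8] j6 -33.0
```

View pics/t2c.png

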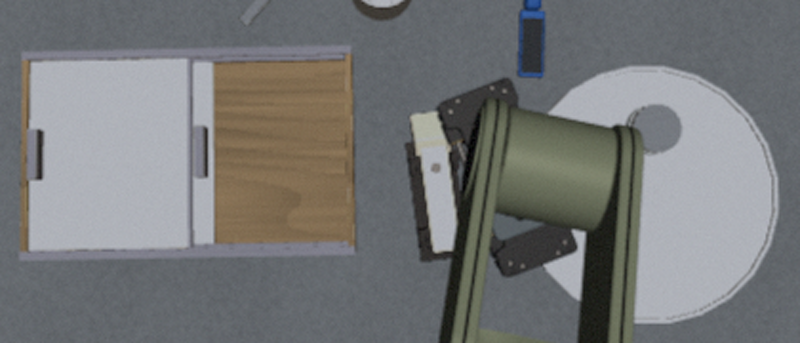

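The doors are right: the front one is home and the rear one sits under it, leaving the bay open. The tin and jar haven't moved. Next is the tin.

{"method": "drive_tool", "body": {"plan": [[0,0,-7,-5,-40,0,91],[0,-0.3,-14,-10,-80,0,91],[0,-0.5,-20,-16,-127,-20,91],[0,-0.5,-20,-16,-127,-60,91],[0,-0.5,-20,-16,-127,-90,91],[0,-0.5,-20,-16,-127,-90,91]]}}

```text
time_s: 12.65
ee_pos: [501.7, -219.8, 77.7]
ee_rot: [162.1, 89.7, 163.9]
force: [-0.7, 0.1, 0.3]
gripper_width: 91.2
```

Run:
```python
from h import *
print(atz("side",(273.6,320.7),45),atz("side",(324.2,343.5),49))
st(); go([504,-224,35],1.5); save("side","s3")
im=cv2.imread('pics/s3.png'); cv2.imwrite('pics/s3c.png',cv2.resize(im[220:420,170:400],(690,600),interpolation=cv2.INTER_CUBIC))
```

```text
[ 501.33914903 -225.03368866   45.        ] [ 578.72073194 -311.63527711   49.        ]
{'time_s': 12.6, 'ee_pos': [501.7, -219.8, 77.7], 'ee_rot': [162.1, 89.7, 163.9], 'force': [-0.7, 0.1, 0.3], 'gripper_width': 91.2}
turn [-0.1 -0.3 -0.3] shift [  2.3  -4.2 -42.7] j6 -26.6
turn [ 5.000e-01 -1.000e-01  1.797e+02] shift [  2.3  -4.2 -42.7] j6 -26.6
```

View pics/s3c.png

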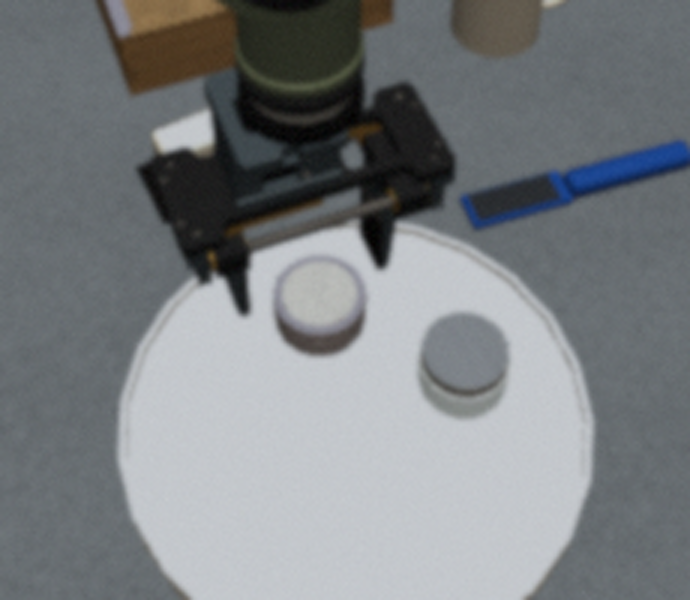

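The fingers straddle the tin with clearance on both sides, so I'll descend and grip.

{"method": "drive_tool", "body": {"plan": [[0,-0.3,0,2.3,-5,-15,91],[0,-0.3,0,2.3,-5,-30,91],[0,-0.3,0,2.3,-5,-42.5,91],[0,-0.3,0,2.3,-5,-42.5,75],[0,-0.3,0,2.3,-5,-42.5,60],[0,-0.3,0,2.3,-5,-42.5,58],[0,-0.3,0,2.3,-5,-42.5,58],[0,-0.3,0,2.3,-5,-42.5,58],[0,-0.3,0,2.3,-5,-42.5,58]], "grip_force": 25}}

```text
time_s: 13.82
ee_pos: [505.8, -225.6, 37.4]
ee_rot: [-9.1, 89.7, -7.2]
force: [1.2, 0.2, 3.3]
gripper_width: 64.1
```

Run:
```python
from h import *
st(); print(c2w(-55,-110),c2w(55,-110)); go([*c2w(-57,-110),150],1.5)
```

```text
{'time_s': 13.8, 'ee_pos': [505.8, -225.6, 37.4], 'ee_rot': [-9.1, 89.7, -7.2], 'force': [1.2, 0.2, 3.3], 'gripper_width': 64.1}
[497.99831144 142.7979621 ] [607.96061719 145.67742641]
turn [ 0.   0.3 -0.3] shift [ -9.8 368.3 112.6] j6 -27.2
turn [-4.000e-01  1.000e-01  1.797e+02] shift [ -9.8 368.3 112.6] j6 -27.2
```

{"method": "drive_tool", "body": {"plan": [[0,0,0,0,0,35,58],[0,0,0,0,0,85,58],[0,0.3,0,-1,45,90,58],[0,0.3,0,-2,95,90,58],[0,0.3,0,-4,150,90,58],[0,0.3,0,-6,205,90,58],[0,0.3,0,-8,260,90,58],[0,0.3,0,-9,315,90,58],[0,0.3,-0.3,-10,350,90,58],[0,0.3,-0.3,-10,368,90,58]]}}

```text
time_s: 15.08
ee_pos: [495.1, 143.8, 127.0]
ee_rot: [-153.9, 89.9, -152.2]
force: [0.6, 0.8, -0.8]
gripper_width: 64.4
```

Run:
```python
from h import *
st(); print(w2c(*state()["ee_pos"][:2])); go([*c2w(-57,-110),17],1.5)
```

```text
{'time_s': 15.1, 'ee_pos': [495.1, 143.8, 127.0], 'ee_rot': [-153.9, 89.9, -152.2], 'force': [0.6, 0.8, -0.8], 'gripper_width': 64.4}
[ -57.85519839 -108.91187   ]
turn [ 0.1 -0.1 -0.2] shift [   0.9   -1.1 -110. ] j6 13.3
turn [2.000e-01 1.000e-01 1.798e+02] shift [   0.9   -1.1 -110. ] j6 13.3
```

{"method": "drive_tool", "body": {"plan": [[0,0,0,2,-1,-35,58],[0,0,0,2,-1,-65,58],[0,0,0,2,-1,-90,58],[0,0,0,2,-1,-100,58],[0,0,0,2,-1,-106,58],[0,0,0,2,-1,-110,58],[0,0,0,2,-1,-112,58],[0,0,0,2,-1,-112,58]]}}

```text
time_s: 16.08
ee_pos: [497.6, 142.9, 15.6]
ee_rot: [-132.7, 89.9, -131.0]
force: [0.4, 0.2, 0.2]
gripper_width: 64.6
```

{"method": "drive_tool", "body": {"plan": [[0,0,0,0,0,-0.8,58],[0,0,0,0,0,-0.8,68],[0,0,0,0,0,-0.8,74],[0,0,0,0,0,-0.8,74],[0,0,0,0,0,20,74],[0,0,0,0,0,60,76],[0,0,0,10,-40,105,91],[0,0,0,20,-90,110,91],[0,0,0,30,-150,110,91],[0,0,0,40,-210,110,91]]}}

```text
time_s: 17.32
ee_pos: [537.9, -68.7, 125.8]
ee_rot: [-81.4, 90.0, -79.7]
force: [0.6, 0.7, -0.8]
gripper_width: 90.8
```

{"method": "drive_tool", "body": {"plan": [[0,0,0,5,-50,0,91],[0,0,0,10,-90,0,91],[0,0,0,12,-110,0,91]]}}

```text
time_s: 17.7
ee_pos: [549.9, -180.6, 125.6]
ee_rot: [-78.9, 90.0, -77.4]
force: [-0.0, 0.3, -0.1]
gripper_width: 91.0
```

Run:
```python
from h import *
st(); save("side","s4"); save("top","t4")
for l in ("tin_mid","jar_mid","pot_mid"):
    print(l,[[(np.round(np.array(r["location"])*[560,420],1).tolist(),round(r["p"],2)) for r in place_of(n,l)[:2]] for n in("top","side")])
a=cv2.imread('pics/s4.png')[110:420,150:400]; b=cv2.imread('pics/t4.png')[160:330,100:290]
cv2.imwrite('pics/s4c.png',np.hstack([cv2.resize(a,(440,546)),cv2.resize(b,(360,322))[np.r_[:322,[321]*224]]]))
go([581,-304,80],1.5)
```

```text
{'time_s': 17.7, 'ee_pos': [549.9, -180.6, 125.6], 'ee_rot': [-78.9, 90.0, -77.4], 'force': [-0.0, 0.3, -0.1], 'gripper_width': 91.0}
tin_mid [[([248.0, 251.7], 0.96), ([324.2, 212.6], 0.22)], [([225.7, 215.9], 0.75)]]
jar_mid [[], [([325.5, 342.7], 0.8)]]
pot_mid [[], []]
turn [ 0.   0.  -0.3] shift [  31.2 -126.7  -45.9] j6 -20.8
turn [ -0.    0.  179.7] shift [  31.2 -126.7  -45.9] j6 -20.8
```

View pics/s4c.png

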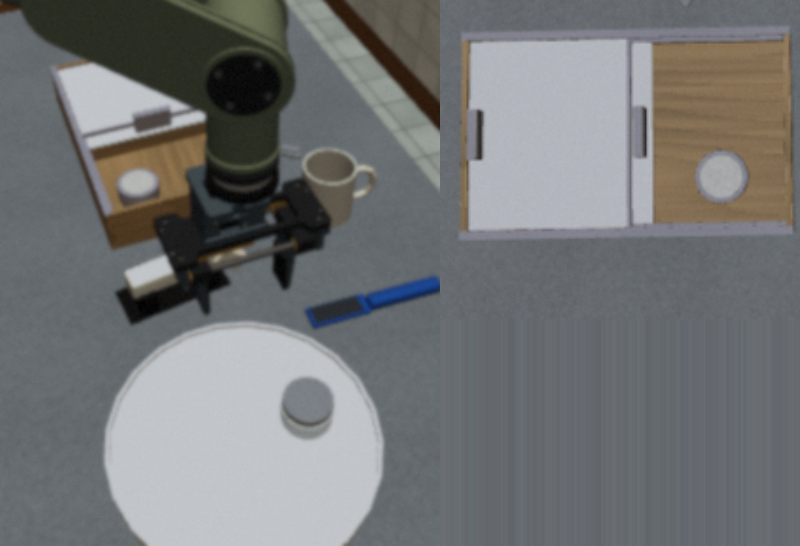

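The tin stands upright in the bay and the jar is still at its old spot on the Susan. Next is the jar.

{"method": "drive_tool", "body": {"plan": [[0,0,0,8,-40,0,91],[0,0,0,20,-85,0,91],[0,0,0,32,-126,-5,91],[0,0,0,32,-126,-30,91],[0,0,0,32,-126,-60,91],[0,0,0,32,-126,-80,91],[0,0,0,32,-126,-90,91],[0,0,0,32,-126,-90,91]]}}

```text
time_s: 19.1
ee_pos: [581.8, -302.6, 35.6]
ee_rot: [175.6, 90.0, 177.4]
force: [0.4, 0.1, 0.3]
gripper_width: 91.1
```

{"method": "drive_tool", "body": {"plan": [[0,0,0,0,0,0,75],[0,0,0,0,0,0,60],[0,0,0,0,0,0,53],[0,0,0,0,0,0,53],[0,0,0,0,0,0,53],[0,0,0,0,0,0,53]]}}

```text
time_s: 19.85
ee_pos: [582.1, -302.8, 36.1]
ee_rot: [-71.6, 90.0, -69.8]
force: [-0.5, 0.4, 4.2]
gripper_width: 59.1
```

Run:
```python
from h import *
st(); go([*c2w(55,-110),120],1.5)
```

```text
{'time_s': 19.8, 'ee_pos': [582.1, -302.8, 36.1], 'ee_rot': [-71.6, 90.0, -69.8], 'force': [-0.5, 0.4, 4.2], 'gripper_width': 59.1}
turn [ 0.   0.  -0.3] shift [ 25.8 448.5  83.9] j6 -30.3
turn [ -0.    0.  179.7] shift [ 25.8 448.5  83.9] j6 -30.3
```

{"method": "drive_tool", "body": {"plan": [[0,0,0,0,0,35,53],[0,0,0,0,0,85,53],[0,0,0,3,55,90,53],[0,0,0,6,112,90,53],[0,0,0,9,170,90,53],[0,0,0,12,228,90,53],[0,0,0,16,286,90,53],[0,0,0,20,344,90,53],[0,0,0,24,402,90,53],[0,0,0,26,440,90,53]]}}

```text
time_s: 21.1
ee_pos: [607.4, 139.7, 125.2]
ee_rot: [-162.6, 89.9, -160.7]
force: [0.4, 0.9, -1.8]
gripper_width: 59.1
```

Run:
```python
from h import *
st(); go([*c2w(55,-110),15],1.5)
```

```text
{'time_s': 21.1, 'ee_pos': [607.4, 139.7, 125.2], 'ee_rot': [-162.6, 89.9, -160.7], 'force': [0.4, 0.9, -1.8], 'gripper_width': 59.1}
turn [ 0.  -0.1 -0.5] shift [   0.6    6.  -110.2] j6 10.0
turn [1.000e-01 0.000e+00 1.795e+02] shift [   0.6    6.  -110.2] j6 10.0
```

{"method": "drive_tool", "body": {"plan": [[0,0,0,0.6,6,-35,53],[0,0,0,0.6,6,-65,53],[0,0,0,0.6,6,-90,53],[0,0,0,0.6,6,-100,53],[0,0,0,0.6,6,-106,53],[0,0,0,0.6,6,-109,53],[0,0,0,0.6,6,-111,53],[0,0,0,0.6,6,-111.3,53],[0,0,0,0.6,6,-111.3,53]]}}

```text
time_s: 22.22
ee_pos: [608.2, 145.7, 14.3]
ee_rot: [-157.9, 89.9, -156.0]
force: [1.0, -0.4, -2.2]
gripper_width: 59.1
```

{"method": "drive_tool", "body": {"plan": [[0,0,0,0,0,0,62],[0,0,0,0,0,0,70],[0,0,0,0,0,0,70],[0,0,0,0,0,20,70],[0,0,0,0,0,60,70],[0,0,-10,-20,-40,105,70],[0,0,-15,-50,-90,110,60],[0,0,-15,-80,-140,110,60]]}}

```text
time_s: 23.22
ee_pos: [528.1, 4.5, 125.6]
ee_rot: [1.1, 89.9, -11.9]
force: [0.8, 0.5, -0.5]
gripper_width: 60.2
```

Run:
```python
from h import *
st(); save("side","s5"); save("top","t5")
for l in ("tin_mid","jar_mid","pot_mid","organiser_mid","wand_mid","wand_lamp","cradle_seat"):
    print(l,[[(np.round(np.array(r["location"])*[560,420],1).tolist(),round(r["p"],2)) for r in place_of(n,l)[:2]] for n in("top","side")])
a=cv2.imread('pics/s5.png')[110:420,150:400]; b=cv2.imread('pics/t5.png')[160:330,190:520]
cv2.imwrite('pics/s5c.png',np.hstack([cv2.resize(a,(300,372)),cv2.resize(b,(500,258))[np.r_[:258,[257]*114]]]))
```

```text
{'time_s': 23.2, 'ee_pos': [528.1, 4.5, 125.6], 'ee_rot': [1.1, 89.9, -11.9], 'force': [0.8, 0.5, -0.5], 'gripper_width': 60.2}
tin_mid [[([251.3, 254.1], 0.83)], [([225.6, 216.8], 0.77)]]
jar_mid [[([247.1, 206.3], 0.66)], [([268.6, 209.1], 0.57)]]
pot_mid [[], []]
organiser_mid [[], []]
wand_mid [[([328.3, 252.4], 0.64)], [([245.2, 260.8], 0.76)]]
wand_lamp [[], [([283.9, 252.3], 0.74)]]
cradle_seat [[([247.8, 252.9], 0.61)], [([249.9, 268.7], 0.64)]]
```

View pics/s5c.png

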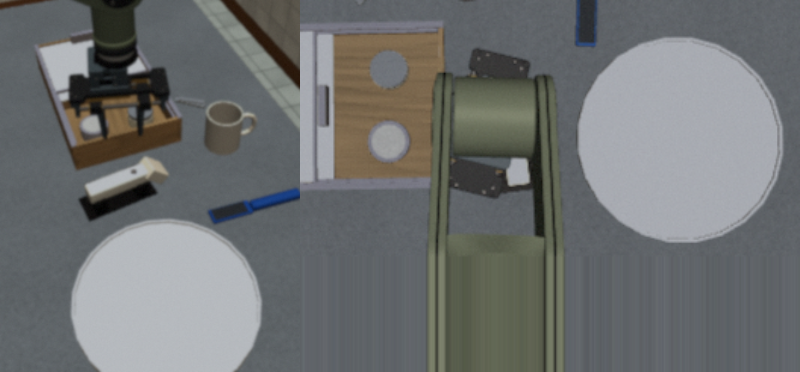

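Both things are in the bay and the Susan is empty. Next is the wand, with the jaw across it at about 96°, gripping near the balance point.

Run:
```python
from h import *
a=np.radians(6.1); g=np.array([498.7,-48])+10*np.array([np.cos(a),np.sin(a)]); print(g)
go([*g,100],96.1)
```

```text
[508.64337944 -46.93735929]
turn [ 1.000e-01 -0.000e+00  1.091e+02] shift [-19.6 -52.9 -24.2] j6 12.4
turn [ -0.   -0.1 -70.9] shift [-19.6 -52.9 -24.2] j6 12.4
```

{"method": "drive_tool", "body": {"plan": [[0,0,-9,0,-10,0,60],[0,0,-18,-5,-20,0,60],[0,0,-27,-10,-30,0,60],[0,0,-36,-15,-40,0,60],[0,0,-45,-19,-50,0,60],[0,0,-54,-19.6,-52,0,60],[0,0,-63,-19.6,-52.9,0,60],[0,0,-70.9,-19.6,-52.9,-10,60],[0,0,-70.9,-19.6,-52.9,-24,60],[0,0,-70.9,-19.6,-52.9,-24,60]]}}

```text
time_s: 25.28
ee_pos: [507.6, -46.8, 99.0]
ee_rot: [-115.7, 89.8, 160.5]
force: [0.5, -0.4, -0.7]
gripper_width: 59.9
```

Run:
```python
from h import *
st(); go([508.6,-47,26],96.1); save("side","s6")
im=cv2.imread('pics/s6.png'); cv2.imwrite('pics/s6c.png',cv2.resize(im[190:320,180:320],(646,600),interpolation=cv2.INTER_CUBIC))
```

```text
{'time_s': 25.3, 'ee_pos': [507.6, -46.8, 99.0], 'ee_rot': [-115.7, 89.8, 160.5], 'force': [0.5, -0.4, -0.7], 'gripper_width': 59.9}
turn [ 3.000e-01 -1.000e-01  1.799e+02] shift [  1.   -0.2 -73. ] j6 77.2
turn [-0.1 -0.2 -0.1] shift [  1.   -0.2 -73. ] j6 77.2
```

View pics/s6c.png

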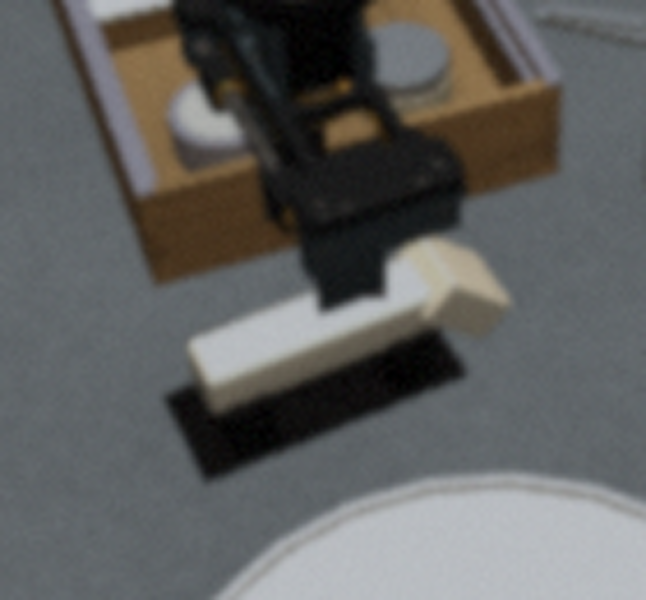

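{"method": "drive_tool", "body": {"plan": [[0,0,0,1,0,-25,60],[0,0,0,1,0,-45,60],[0,0,0,1,0,-60,60],[0,0,0,1,0,-69,60],[0,0,0,1,0,-73,60],[0,0,0,1,0,-73,60]]}}

```text
time_s: 26.08
ee_pos: [509.5, -46.9, 26.7]
ee_rot: [-127.0, 89.9, 149.2]
force: [0.5, -0.7, 0.3]
gripper_width: 60.0
```

{"method": "drive_tool", "body": {"plan": [[0,0,0,0,0,0,45],[0,0,0,0,0,0,36],[0,0,0,0,0,0,28],[0,0,0,0,0,0,28],[0,0,0,0,0,0,28]], "grip_force": 30}}

```text
time_s: 26.7
ee_pos: [509.6, -46.9, 27.0]
ee_rot: [-134.9, 89.9, 141.2]
force: [-1.3, 0.6, 2.8]
gripper_width: 34.0
```

{"method": "drive_tool", "body": {"plan": [[0,0,0,0,0,20,28],[0,0,0,0,0,60,28],[0,0,0,0,0,105,28],[0,0,0,-35,20,105,28],[0,0,0,-70,55,105,28],[0,0,0,-105,95,105,28],[0,0,0,-130,135,105,28],[0,0,0,-138,160,105,28],[0,0,0,-139.6,171.7,105,28],[0,0,0,-139.6,171.7,105,28]]}}

```text
time_s: 27.95
ee_pos: [370.3, 125.0, 131.9]
ee_rot: [-121.1, 89.9, 155.2]
force: [-0.1, -0.3, -2.0]
gripper_width: 34.0
```

Run:
```python
from h import *
st(); save("side","s7"); save("top","t7"); go([370,124.8,132],96.1)
for l in ("wand_mid","wand_lamp"):
    r=[place_of(n,l)[:1] for n in("top","side")]; print(l,[[(np.round(np.array(q["location"])*[560,420],1).tolist(),round(q["p"],2)) for q in x] for x in r])
    if all(r): print(tri(*[ray(n,np.array(x[0]["location"])*[560,420]) for n,x in zip(("top","side"),r)]))
a=np.radians(6.1); f=np.array([np.cos(a),np.sin(a),0]); p=np.array(state()["ee_pos"])
h=p-11*f+[0,0,17]; l=h+96*f-[0,0,22]; print("exp handle",h,"lamp",l,"target",c2w(0,-110))
for n in("top","side"): print(n,"tail",proj(n,h-65*f),"lamp",proj(n,l),"tgt",proj(n,[*c2w(0,-110),28]))
a=cv2.imread('pics/s7.png')[100:300,130:330]; b=cv2.imread('pics/t7.png')[160:340,180:360]
cv2.imwrite('pics/s7c.png',np.hstack([cv2.resize(a,(400,400)),cv2.resize(b,(400,400))]))
```

```text
{'time_s': 28.0, 'ee_pos': [370.3, 125.0, 131.9], 'ee_rot': [-121.1, 89.9, 155.2], 'force': [-0.1, -0.3, -2.0], 'gripper_width': 34.0}
turn [ 1.0e-01 -0.0e+00  1.8e+02] shift [-0.4  0.6  0.2] j6 100.6
turn [-0.  -0.1 -0. ] shift [-0.4  0.6  0.2] j6 100.6
wand_mid [[], [([168.3, 197.1], 0.91)]]
wand_lamp [[([245.6, 269.3], 0.58)], [([207.4, 194.5], 0.74)]]
(array([455.56144391, 140.69567188, 114.66104682]), np.float64(13.06171024539325))
exp handle [359.3671583  122.98515492 148.90479004] lamp [454.82360094 133.18650577 126.90479004] target [552.97946431 144.23769425]
top tail [254.16187534 351.48953118] lamp [248.03872702 272.93641005] tgt [247.79109866 228.92898029]
side tail [143.94787883 204.68068589] lamp [209.77859573 192.45968067] tgt [248.26881942 209.62179543]
```

View pics/s7c.png

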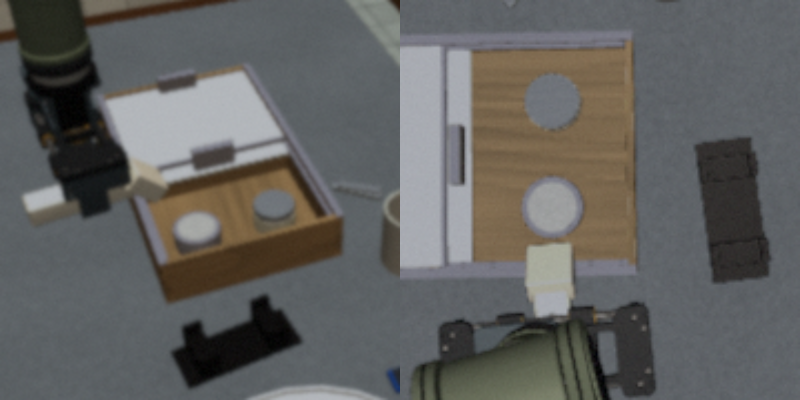

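The lamp matches its expected spot in both views: about 140 mm away, with the beam on the middle of the bay. Now I'll hold it.

{"method": "drive_tool", "body": {"plan": [[0,0,0,0,0,0,28],[0,0,0,0,0,0,28],[0,0,0,0,0,0,28],[0,0,0,0,0,0,28],[0,0,0,0,0,0,28],[0,0,0,0,0,0,28],[0,0,0,0,0,0,28],[0,0,0,0,0,0,28],[0,0,0,0,0,0,28],[0,0,0,0,0,0,28]]}}

```text
time_s: 29.5
ee_pos: [370.3, 124.2, 131.9]
ee_rot: [-123.4, 89.9, 152.7]
force: [-0.8, -0.3, -1.6]
gripper_width: 33.8
```

{"method": "drive_tool", "body": {"plan": [[0,0,0,0,0,0,28],[0,0,0,0,0,0,28],[0,0,0,0,0,0,28],[0,0,0,0,0,0,28],[0,0,0,0,0,0,28],[0,0,0,0,0,0,28],[0,0,0,0,0,0,28],[0,0,0,0,0,0,28],[0,0,0,0,0,0,28],[0,0,0,0,0,0,28]]}}

```text
time_s: 30.75
ee_pos: [370.3, 124.1, 131.9]
ee_rot: [-124.3, 89.9, 151.8]
force: [-0.4, -1.0, -1.8]
gripper_width: 33.8
```

{"method": "drive_tool", "body": {"plan": [[0,0,0,0,0,0,28],[0,0,0,0,0,0,28],[0,0,0,0,0,0,28],[0,0,0,0,0,0,28],[0,0,0,0,0,0,28],[0,0,0,0,0,0,28],[0,0,0,0,0,0,28],[0,0,0,0,0,0,28],[0,0,0,0,0,0,28],[0,0,0,0,0,0,28]]}}

```text
time_s: 32.0
ee_pos: [370.3, 124.2, 131.9]
ee_rot: [-123.2, 89.9, 152.9]
force: [-0.5, 0.7, -2.0]
gripper_width: 33.8
```

{"method": "drive_tool", "body": {"plan": [[0,0,0,0,0,0,28],[0,0,0,0,0,0,28],[0,0,0,0,0,0,28],[0,0,0,0,0,0,28],[0,0,0,0,0,0,28],[0,0,0,0,0,0,28],[0,0,0,0,0,0,28],[0,0,0,0,0,0,28],[0,0,0,0,0,0,28],[0,0,0,0,0,0,28]]}}

```text
time_s: 33.25
ee_pos: [370.3, 124.1, 131.9]
ee_rot: [-124.3, 89.9, 151.8]
force: [-0.2, 0.3, -1.2]
gripper_width: 33.8
```

{"method": "drive_tool", "body": {"plan": [[0,0,0,0,0,0,28],[0,0,0,0,0,0,28],[0,0,0,0,0,0,28],[0,0,0,0,0,0,28],[0,0,0,0,0,0,28],[0,0,0,0,0,0,28],[0,0,0,0,0,0,28],[0,0,0,0,0,0,28],[0,0,0,0,0,0,28],[0,0,0,0,0,0,28]]}}

```text
time_s: 34.5
ee_pos: [370.3, 124.2, 131.9]
ee_rot: [-125.1, 89.9, 151.0]
force: [0.1, 1.1, -2.1]
gripper_width: 33.7
```

{"method": "drive_tool", "body": {"plan": [[0,0,0,0,0,0,28],[0,0,0,0,0,0,28],[0,0,0,0,0,0,28],[0,0,0,0,0,0,28],[0,0,0,0,0,0,28],[0,0,0,0,0,0,28],[0,0,0,0,0,0,28],[0,0,0,0,0,0,28],[0,0,0,0,0,0,28],[0,0,0,0,0,0,28]]}}

```text
time_s: 35.75
ee_pos: [370.3, 124.1, 131.9]
ee_rot: [-121.0, 89.9, 155.1]
force: [-0.5, 0.3, -0.8]
gripper_width: 34.0
```

Run:
```python
from h import *
st(); go([509.6,-46.9,60],96.1)
# centre check from the picture: wood area of the bay in t7 (compare expected bay corners)
for c in [(-115,-190),(115,-190),(115,-30),(-115,-30)]: print(c,proj("top",[*c2w(*c),60]).round(1))
```

```text
{'time_s': 35.8, 'ee_pos': [370.3, 124.1, 131.9], 'ee_rot': [-121.0, 89.9, 155.1], 'force': [-0.5, 0.3, -0.8], 'gripper_width': 34.0}
turn [-1.0e-01  1.0e-01 -1.8e+02] shift [ 139.3 -171.   -71.9] j6 100.7
turn [-0.  -0.1  0. ] shift [ 139.3 -171.   -71.9] j6 100.7
(-115, -190) [282.3 278.4]
(115, -190) [280.7 177.8]
(115, -30) [211.4 179.1]
(-115, -30) [211.9 279.6]
```

{"method": "drive_tool", "body": {"plan": [[0,0,0,2,-12,0,28],[0,0,0,10,-37,0,28],[0,0,0,35,-77,0,28],[0,0,0,70,-117,0,28],[0,0,0,105,-150,0,28],[0,0,0,130,-168,0,28],[0,0,0,139.3,-171,0,28],[0,0,0,139.3,-171,-30,28],[0,0,0,139.3,-171,-60,28],[0,0,0,139.3,-171,-60,28]]}}

```text
time_s: 37.0
ee_pos: [506.9, -46.3, 70.1]
ee_rot: [-107.4, 89.5, 168.7]
force: [-0.8, -0.7, -1.1]
gripper_width: 34.1
```

Run:
```python
from h import *
st(); go([509.6,-46.9,27],96.1)
```

```text
{'time_s': 37.0, 'ee_pos': [506.9, -46.3, 70.1], 'ee_rot': [-107.4, 89.5, 168.7], 'force': [-0.8, -0.7, -1.1], 'gripper_width': 34.1}
turn [ 7.0e-01 -1.0e-01  1.8e+02] shift [  2.7  -0.6 -43.1] j6 77.3
turn [-0.1 -0.4 -0. ] shift [  2.7  -0.6 -43.1] j6 77.3
```

{"method": "drive_tool", "body": {"plan": [[0,-0.4,0,2.7,-0.6,-8,28],[0,-0.4,0,2.7,-0.6,-18,28],[0,-0.4,0,2.7,-0.6,-27,28],[0,-0.4,0,2.7,-0.6,-34,28],[0,-0.4,0,2.7,-0.6,-39,28],[0,-0.4,0,2.7,-0.6,-42,28],[0,-0.4,0,2.7,-0.6,-43,28],[0,-0.4,0,2.7,-0.6,-43,28]]}}

```text
time_s: 38.0
ee_pos: [509.8, -47.0, 27.2]
ee_rot: [-171.7, 89.9, 104.4]
force: [1.0, -0.4, -1.9]
gripper_width: 33.9
```

{"method": "drive_tool", "body": {"plan": [[0,0,0,0,0,-0.6,28],[0,0,0,0,0,-0.6,36],[0,0,0,0,0,-0.6,50],[0,0,0,0,0,-0.6,60],[0,0,0,0,0,-0.6,60],[0,0,0,0,0,30,60],[0,0,0,0,0,70,60],[0,0,0,0,0,110,60],[0,0,-2,10,50,110,40],[0,0,-4.5,20,100,110,40]]}}

```text
time_s: 39.25
ee_pos: [530.4, 53.7, 138.1]
ee_rot: [133.0, 89.9, 44.4]
force: [0.6, -0.9, -0.4]
gripper_width: 43.0
```

{"method": "drive_tool", "body": {"plan": [[0,0,0,5,55,0,40],[0,0,0,10,110,0,40],[0,0,0,15,160,0,40],[0,0,0,19,181,0,40],[0,0,0,19,181,0,40]]}}

```text
time_s: 39.88
ee_pos: [549.3, 235.3, 137.7]
ee_rot: [123.3, 89.9, 34.8]
force: [-0.1, -0.1, 0.0]
gripper_width: 40.2
```

Run:
```python
from h import *
st(); go([549,235.5,79.5],91.5); save("side","s8"); save("top","t8")
r=place_of("top","jar_mid")[:2],place_of("top","tin_mid")[:2],place_of("top","susan_top")[:1]; print([[(np.array(x["location"])*[560,420]).round(1) for x in q] for q in r])
a=cv2.imread('pics/s8.png')[120:320,130:330]; b=cv2.imread('pics/t8.png')[160:340,180:360]
cv2.imwrite('pics/s8c.png',np.hstack([cv2.resize(a,(400,400)),cv2.resize(b,(400,400))]))
```

```text
{'time_s': 39.9, 'ee_pos': [549.3, 235.3, 137.7], 'ee_rot': [123.3, 89.9, 34.8], 'force': [-0.1, -0.1, 0.0], 'gripper_width': 40.2}
turn [-1.0e-01 -1.0e-01  1.8e+02] shift [ -0.3   0.2 -58.2] j6 110.5
turn [-0.1  0.1 -0. ] shift [ -0.3   0.2 -58.2] j6 110.5
[[array([243.7, 215.5])], [array([248.7, 256.2])], [array([441.3, 251.5])]]
```

View pics/s8c.png

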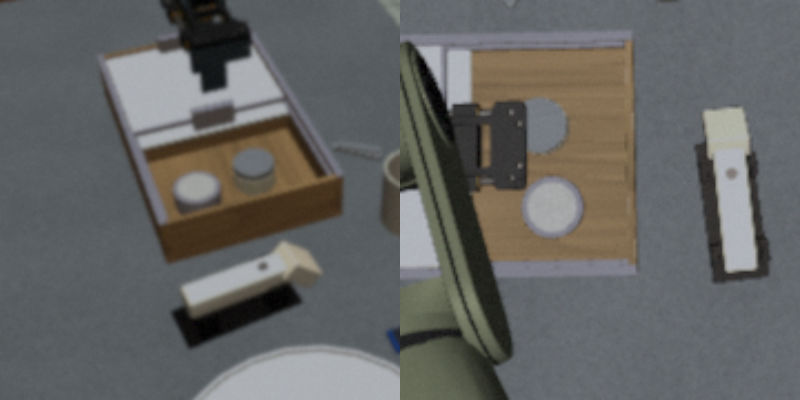

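The wand lies in its cradle. The jar has been nudged about 25 mm but still stands upright in the bay, clear of the tin and below the door. Now I'll close the rear door.

{"method": "drive_tool", "body": {"plan": [[0,0,0,-0.3,0,-20,40],[0,0,0,-0.3,0,-40,40],[0,0,0,-0.3,0,-58,40],[0,0,0,-0.3,0,-58,40],[0,0,0,-0.3,0,-58,12],[0,0,0,-0.3,0,-58,8],[0,0,0,-0.3,0,-58,8],[0,0,0,-0.3,0,-58,8],[0,0,0,-0.3,0,-58,8]], "grip_force": 20}}

```text
time_s: 41.25
ee_pos: [549.4, 233.5, 80.9]
ee_rot: [121.8, 89.8, 33.1]
force: [-0.5, 0.5, 4.3]
gripper_width: 11.8
```

{"method": "drive_tool", "body": {"plan": [[0,0,0,0,-10,0,8],[0,0,0,0.5,-25,0,8],[0,0,0,1,-40,0,8],[0,0,0,1.5,-55,0,8],[0,0,0,2,-70,0,8],[0,0,0,2.5,-85,0,8],[0,0,0,3,-100,0,8],[0,0,0,3.2,-115,0,8],[0,0,0,3.6,-130,0,8],[0,0,0,4,-145,0,8]]}}

```text
time_s: 42.5
ee_pos: [553.4, 87.5, 80.9]
ee_rot: [121.8, 89.8, 33.2]
force: [0.8, 1.6, 2.5]
gripper_width: 12.3
```

{"method": "drive_tool", "body": {"plan": [[0,0,0,0,-4,0,8],[0,0,0,0,-8,0,8],[0,0,0,0,-12,0,8],[0,0,0,0,-14,0,8],[0,0,0,0,-16,0,8],[0,0,0,0,-18,0,8],[0,0,0,0,-18,0,8]]}}

```text
time_s: 43.38
ee_pos: [553.8, 74.9, 80.9]
ee_rot: [160.8, 89.3, 72.0]
force: [1.3, 18.6, 0.1]
gripper_width: 11.8
```

{"method": "drive_tool", "body": {"plan": [[0,0,0,0,1,0,30],[0,0,0,0,1,0,30],[0,0,0,0,1,30,30],[0,0,0,0,1,80,40],[0,0,0,-30,-40,120,60],[0,0,0,-70,-90,130,60],[0,0,0,-110,-140,130,60],[0,0,0,-150,-190,130,60],[0,0,0,-170,-230,130,60]]}}

```text
time_s: 44.5
ee_pos: [381.2, -156.6, 210.9]
ee_rot: [164.9, 89.4, 76.1]
force: [1.3, -0.8, 1.3]
gripper_width: 59.9
```

Run:
```python
from h import *
st(); save("side","s9"); save("top","t9")
for l in ("front_door_grip","rear_door_grip"):
    r=place_of("top",l)[:1]; print(l,[(np.array(x["location"])*[560,420]).round(1) for x in r], proj("top",[*(c2w(0,177) if l[0]=='f' else c2w(0,-179)),84]))
g=lambda a:cv2.convertScaleAbs(a,alpha=1.3)
a=cv2.resize(g(cv2.imread('pics/t9.png')[170:295,105:345]),(800,417),interpolation=cv2.INTER_CUBIC)
cv2.imwrite('pics/t9c.png',a)
```

```text
{'time_s': 44.5, 'ee_pos': [381.2, -156.6, 210.9], 'ee_rot': [164.9, 89.4, 76.1], 'force': [1.3, -0.8, 1.3], 'gripper_width': 59.9}
front_door_grip [array([117.4, 233.5])] [117.89830781 230.17420253]
rear_door_grip [array([276.1, 225.9])] [276.3122679  227.32157146]
```

View pics/t9c.png

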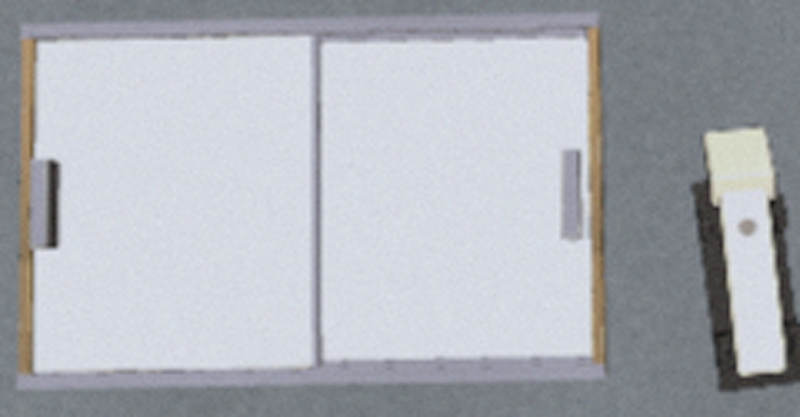

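Both doors are fully shut: their left and right edges meet the walls, and the handles are at (117,233) and (276,226). The wand lies in its cradle, so I'll hand the job in.

```bash
python3 -c "
from h import *
print(env.job_done())"
```

```text
the job is handed in; nothing more can be done
None
```

The job is done and handed in at about 44.5 s of the 192 s allowed.

- **Opening the doors:** I pushed the front door home until it stopped, at about 10 N. The rear door slid under it to its stop, about 155 mm from a not quite shut start.
- **Moving the things:** Only the cream tin and the glass jar were on the Susan. Both went into the right-hand bay, standing upright.
- **UV wand:** I held the lamp about 140 mm from the middle of the bay for about 7.5 s, with the tool still to within about 1 mm. The wand then went back to the exact spot in its cradle where I had picked it up.
- **Shutting the doors:** I slid the rear door back to its stop. The last top picture shows both doors flush with the end walls and the wand in its cradle.

**Jar nudged:** Between the lamp hold and shutting the rear door, the jar was knocked about 25 mm inside the bay. It was still upright on the bay floor and clear of the tin, so I left it there. I did not see it again once the door was shut.

**Lamp reading:** For the lamp's position, the two cameras' sight lines missed each other by 13 mm, and the resulting height was 12 mm below what the grip geometry gave. I relied on the grip geometry, which matched both pictures to within 4 pixels.

No check failed. I did not touch the mug, foot file or nail clipper.

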